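Shut and hasp the red clipper case

TASK

Closing time at the barber's counter: press the lid of the red clipper case fully shut, then swing its steel hasp over the catch until it lies flat on the lid. Do not touch the blue case, and let go when done.

Things in the scene. Friction and masses are not known exactly. Their poses are not given: they have to be found in the camera images.
- red_case: Black clipper case with a red lid, fixed to the counter: 150 mm deep (x), 190 wide (y), 96 high with the lid shut. Origin: centre of its underside, z up; its -x side is the front, with the hasp, towards the robot. A brass staple on the lid, the catch, passes through the hasp's slot: lid shut, it spans x -55 to -33 mm, y -3 to 3 mm, top at z = 115 mm.
- red_lid (a joint): Red lid's angle, rad: 0 shut, grows as its front edge rises. Starts ajar, 0.35 to 0.6. Plate 150 x 190 x 16 mm, hinged on the rear edge, at x = 75, z = 80 mm of the case (hinge line along y); shut, its top is at z = 96 mm. The stiff hinge holds it where it is left; 2 to 4 N down near the front shuts it.
- red_hasp (a joint): Angle of the red case's hasp, rad: 0 flat over the shut lid, pi/2 upright, more leans out to the front (starts 1.75 to 2.2, stop 2.4). Steel strap 83 mm long, 42 wide, 4 thick; hinge along y through (-84, 0, 101) mm of the case. Slot 26 to 55 mm from the hinge, then a solid end tab; flat, tab centre top is at (-15, 0, 103) mm. Stiff hinge, stays where left; about 1 N moves it.
- blue_case: Bystander: the same case with a blue lid, also ajar with its hasp out, not to be touched. Sizes, origin and axes as for the red case. Its lid's front edge stands up to 180 mm above the counter.

How it is judged:
By the outcome, as a careful person would: the job done as asked, in the order asked, and still so for the second after the job is handed in, with the robot touching nothing.
It also fails if it takes over 42 s, if anything falls off the work surface, if the arm or the gripper's body presses on something with over 40 N, if the wrist force passes 120 N, or if a joint passes its speed limit or range.

ROBOT

A 6-joint arm with a two-finger parallel gripper is mounted at the origin on the work surface. World frame = base frame: x ahead of the robot, y to its left, z up, the work surface at z = 0. Lengths are in m, angles in rad, forces in N, time in s.
With the tool pointing down it reaches from about 0.275 to 0.825 m from the base axis. Payload 5.2 kg.
Tool frame: the origin (TCP) lies on the front face of the gripper's body, between the roots of the fingers; the fingertips stand 84 mm ahead of it and the grasp point (between the pads) lies 65 mm ahead of it (manip.nose_length is the distance from the TCP to the fingertips, in m); x points along the fingers, y is the direction in which the jaws open and shut, and the axes are right-handed (so a half turn about x gives the same grasp; the last joint's range is limited). The gripper opens to 93 mm and grips with 3 to 60 N. Pads are 15 mm wide; open, the fingers measure 128 mm over their backs; the gripper's body (75 mm by 188 mm) begins 65 mm behind the grasp point.
Start: joints at [0.922, 0.259, 1.535, -0, 1.348, -0.203], TCP at [0.237, 0.496, 0.303] pointing down, gripper open.
Joint ranges: [-3.14, 3.14], [-0.91, 2.08], [0.19, 2.58], [-1.22, 4.36], [0.22, 2.71], [-3.12, 3.12]. Speed limits (rad/s): [2.57, 2.57, 3.14, 3.14, 3.14, 3.14].

INTERFACE

Orientations are given as a rotation vector (axis times angle).
In Python, from workcell import manip, status, grab_frame, calibration gives the robot as it stands. Calls block until the motion is done:
- manip.move_to(position, orientation): joint-space move of the TCP to a pose.
- manip.servo_line(position, rotation=None, feed=0.15, force_limit=None): straight line of the TCP; rotation=None keeps the orientation; feed is the mean speed in m/s. With force_limit (N) it stops when the force on the tool has changed by that much, and returns True; else False.
- manip.move_joints(angles): joint-space move.
- manip.command_gripper(opening): opening from 0.0 (shut) to 1.0 (fully open); the grip force is fixed at half the most; returns when the fingers have stopped.
- manip.wait(seconds).
- manip.ik(position, orientation): joint angles nearest the present ones, or None.
- status.read_state(): the state.
- grab_frame(name): name is "scene" or "top" or "wrist"; returns the picture (384x512x3 uint8, red, green, blue); there is no depth.
- calibration(name): a dict with "fov_y" (degrees; the focal length in pixels is half the picture's height over the tangent of half this angle, whatever the lens; pixels are square), "cx", "cy" (the principal point, pixels), "rvec" (rotation vector, rad) and "tvec" (3), from world to camera coordinates, as OpenCV has them; the wrist camera has in their place "hand_eye" (4x4, takes a point from camera to tool coordinates, whose origin is the TCP and whose axes are the tool frame's). Camera axes: x right, y down, z forward; pixel columns grow to the right and rows downward; lengths in m; the calibration is good to about 2 mm. The wrist camera is an equidistant fisheye: a pixel r from the principal point sees the ray r / f radians off the axis. A picture is of the moment at which its call begins: read the wrist's pose just before it. calibration takes no time and is no camera call.
A pose or a line that the arm cannot do raises manip.Unreachable and nothing moves.
- manip.sign_off(): hands the job in, once; it reports no verdict.
The state is a dict: "time_s": time; "q": joint angles; "joint_vel": joint speeds; "joint_efforts": joint torques, N m; "eef_pos": TCP position; "orientation": TCP orientation; "ft_force": force on the tool from outside, world axes, zero at the start; "wrist_torque": the same for the moment, N m; "grip_width": opening from 0.0 (shut) to 1.0 (fully open).
Only numpy, scipy, OpenCV 4.12 (cv2) and the standard library are available. Lean on these libraries where they do the work, as an engineer would, in place of code of your own. Each camera call takes 0.05 s, during which the arm holds its last target.

## Working session

There is one attempt and no reset: what is moved stays moved. The work goes in short steps, each a Python script; the robot and the scene stay as the last script left them, time stands still between calls to the robot, and variables do not carry over. Pictures are saved under pics/ and viewed, and the job is handed in when it is done.

```bash
ls; mkdir -p pics
python3 - <<'E'
from workcell import manip,status,grab_frame,calibration
import cv2
for n in("scene","top","wrist"):
    cv2.imwrite(f"pics/{n}0.png",cv2.cvtColor(grab_frame(n),cv2.COLOR_RGB2BGR)); print(n,calibration(n))
print(status.read_state())
E
```

```text
pics
scene {'fov_y': 42.70086000734045, 'cx': 252.49611233581686, 'cy': 184.6070868486227, 'rvec': array([ 0.63364901,  2.74436148, -0.98422646]), 'tvec': array([ 0.55773156, -0.11310068,  1.29689221])}
top {'fov_y': 47.95623695756258, 'cx': 260.08379078627263, 'cy': 193.83003309105612, 'rvec': array([ 2.08082438, -2.15328748,  0.22375965]), 'tvec': array([-0.00106728,  0.61385417,  1.01498837])}
wrist {'fov_y': 65.70646984690485, 'cx': 252.8415178304534, 'cy': 192.89769663806942, 'hand_eye': array([[ 3.50031203e-04, -2.60144277e-01,  9.65569693e-01,
        -8.14430703e-02],
       [ 9.99999515e-01, -7.97945097e-04, -5.77495221e-04,
         1.85970115e-04],
       [ 9.20703679e-04,  9.65569427e-01,  2.60143871e-01,
        -7.12138825e-02],
       [ 0.00000000e+00,  0.00000000e+00,  0.00000000e+00,
         1.00000000e+00]])}
{'time_s': 0.15, 'q': array([ 9.22208154e-01,  2.59174349e-01,  1.53579688e+00, -4.85789044e-05,
        1.34804890e+00, -2.02787219e-01]), 'joint_vel': array([-9.38437443e-04, -2.73747348e-03, -1.96147121e-03,  7.11136041e-04,
        7.89603919e-04, -1.10147161e-05]), 'joint_efforts': array([ 1.12284008e-03, -4.37647176e+01, -2.84230381e+01,  7.17323273e-02,
        3.79999657e-02, -1.05884303e-04]), 'eef_pos': array([0.23694554, 0.49600444, 0.30212327]), 'orientation': array([ 0.34857998,  1.5429257 , -0.35066715]), 'ft_force': array([ 1.05815063, -0.23292395,  0.45639713]), 'wrist_torque': array([0.01842743, 0.0432296 , 0.02377608]), 'grip_width': 1.0021868459523022}
```

View pics/scene0.png

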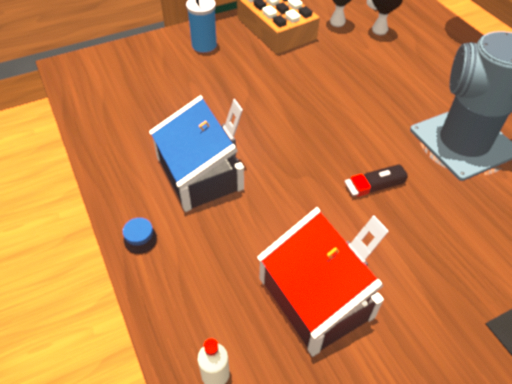

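View pics/top0.png

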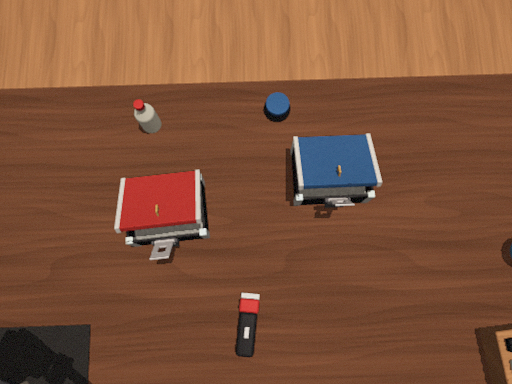

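View pics/wrist0.png

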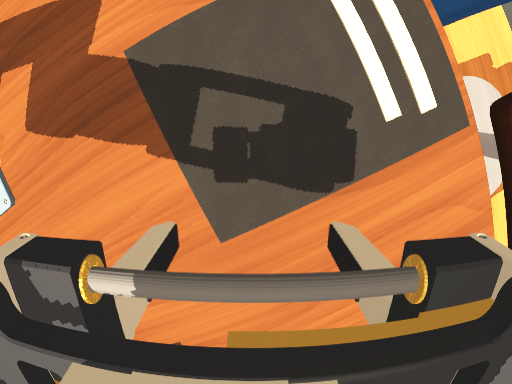

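The scene view shows the red case at about (320,275) with its hasp at (370,240). The top view shows it at (162,207) with the hasp at (162,248), and blue at about (336,168). I'll enlarge both for corner positions.

Run:
```python
import cv2
a=cv2.imread("pics/top0.png")[155:275,100:225]; cv2.imwrite("pics/topz.png",cv2.resize(a,None,fx=5,fy=5,interpolation=cv2.INTER_CUBIC)[:600]*1)
a=cv2.imread("pics/scene0.png")[200:360,250:400]; cv2.imwrite("pics/scenez.png",cv2.resize(a,None,fx=3.75,fy=3.75,interpolation=cv2.INTER_CUBIC))
```

```text
(no output)
```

View pics/topz.png

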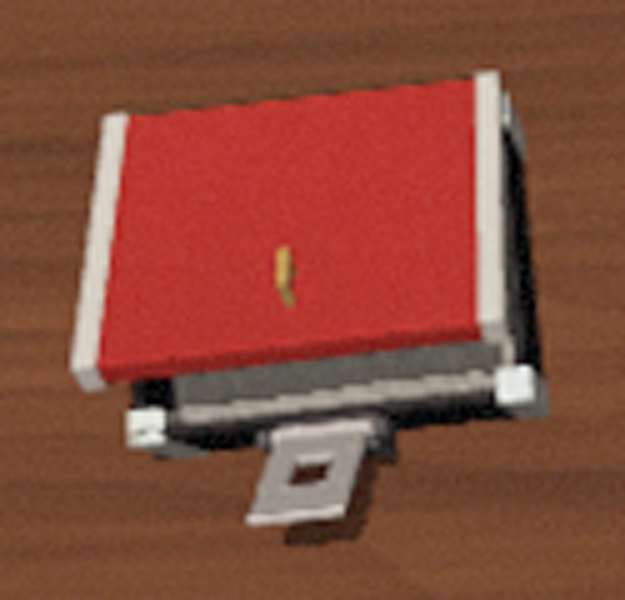

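View pics/scenez.png

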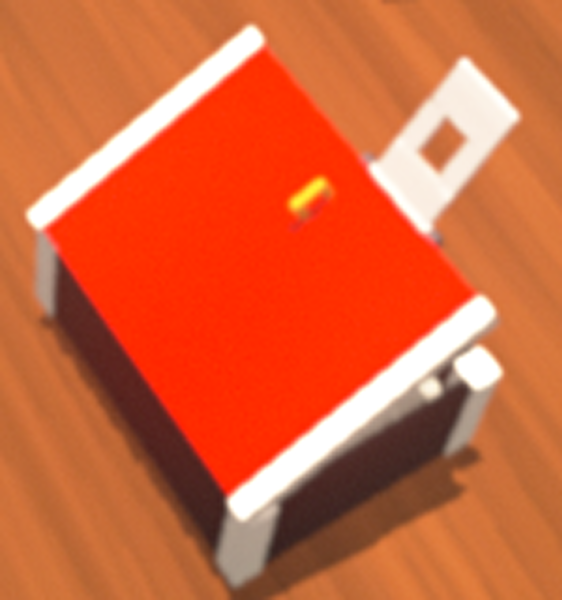

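```bash
cat > h.py <<'E'
import numpy as np,cv2
from workcell import manip,status,grab_frame,calibration
def K(c): f=192/np.tan(np.radians(c["fov_y"]/2)); return np.array([[f,0,c["cx"]],[0,f,c["cy"]],[0,0,1.]])
def P(n):
    c=calibration(n); return K(c)@np.c_[cv2.Rodrigues(c["rvec"])[0],c["tvec"]]
def tri(a,b):
    X=cv2.triangulatePoints(P("top"),P("scene"),np.array(a,float).reshape(2,1),np.array(b,float).reshape(2,1)); X=(X[:3]/X[3]).ravel()
    e=[]
    for n,p in(("top",a),("scene",b)):
        q=P(n)@np.r_[X,1]; e.append(np.linalg.norm(q[:2]/q[2]-p))
    return X,e
def plane(n,p,z):
    M=P(n); H=M[:,[0,1,3]].copy(); H[:,2]+=M[:,2]*z
    r=np.linalg.solve(H,np.r_[p,1]); return r[:2]/r[2]
E
python3 - <<'E'
from h import *
np.set_printoptions(precision=4,suppress=True)
T=lambda x,y:(100+x/5-.4,155+y/5-.4); S=lambda x,y:(250+x/3.75-.37,200+y/3.75-.37)
D={"rear+y":(T(105,116),S(232,505)),"rear-y":(T(498,72),S(30,213)),"front-y":(T(504,330),S(255,28)),"front+y":(T(75,368),S(492,302)),
"tip+y":(T(248,521),S(517,118)),"tip-y":(T(342,517),S(463,60)),"catch":(T(284,250),S(297,205))}
R={}
for k,(a,b) in D.items():
    X,e=tri(a,b);R[k]=X;print(k,X,np.round(e,1))
for a,b in(("rear+y","rear-y"),("front-y","front+y"),("rear+y","front+y"),("rear-y","front-y"),("tip+y","tip-y")):print(a,b,np.linalg.norm(R[a]-R[b]))
c=calibration("wrist")
# front posts tops top view, outer front corners
for z in(.08,):
  for p in(T(128,440),T(537,398)): print(plane("top",p,z))
E
```

```text
rear+y [0.6585 0.3126 0.1019] [1.2 1.2]
rear-y [0.6731 0.1258 0.0947] [0.4 0.4]
front-y [0.5368 0.1141 0.1616] [0.1 0.1]
front+y [0.5247 0.302  0.1709] [0. 0.]
tip+y [0.455  0.2244 0.1727] [0.1 0.1]
tip-y [0.4565 0.1832 0.1707] [0.5 0.4]
catch [0.5749 0.2139 0.1621] [0.7 0.7]
rear+y rear-y 0.18748348002131365
front-y front+y 0.18849122722373804
rear+y front+y 0.15090441353853676
rear-y front-y 0.15227976497554918
tip+y tip-y 0.04126802697942046
[0.5015 0.3054]
[0.515  0.1093]
```

```bash
cat >> h.py <<'E'
from scipy.spatial.transform import Rotation as Ro
C=np.array([.5835,.213]); YAW=.069; c,s=np.cos(YAW),np.sin(YAW)
ORI=Ro.from_matrix(np.array([[0,-s,c],[0,c,s],[-1,0,0]])).as_rotvec()
N=manip.nose_length
def W(x,y,z): # case-local fingertip (m) -> TCP
    return np.array([C[0]+c*x-s*y, C[1]+s*x+c*y, z+N])
def st():
    d=status.read_state(); print(round(d["time_s"],2),np.round(d["eef_pos"],4),"tipz",round(d["eef_pos"][2]-N,4),"F",np.round(d["ft_force"],1))
def shot(n,o): cv2.imwrite(f"pics/{o}.png",cv2.cvtColor(grab_frame(n),cv2.COLOR_RGB2BGR))
E
python3 - <<'E'
from h import *
print(N,status.read_state()["q"],manip.ik(W(-.035,.045,.215),ORI),manip.ik(W(-.16,0,.16),ORI))
manip.command_gripper(0.0)
manip.move_to(W(-.035,.045,.215),ORI); st()
print(manip.servo_line(W(-.035,.045,.11),feed=.08,force_limit=20)); st()
print(manip.servo_line(W(-.035,.045,.088),feed=.03,force_limit=15)); st()
shot("scene","scene1"); shot("top","top1"); shot("wrist","wrist1")
E
```

```text
0.0841 [ 9.22208154e-01  2.59174349e-01  1.53579688e+00 -4.85789044e-05
  1.34804890e+00 -2.02787219e-01] [ 2.53013168e-01  3.54858711e-01  1.40937042e+00 -4.44089210e-16
  1.37736353e+00 -1.38678316e+00] [ 2.06428183e-01  1.65130707e-01  1.80748950e+00 -4.44089210e-16
  1.16897244e+00 -1.43336814e+00]
3.05 [0.545  0.2562 0.2992] tipz 0.2151 F [-0.6  0.4 -0.4]
False
4.52 [0.5459 0.2555 0.1945] tipz 0.1104 F [ 0.4 -0.   1. ]
True
5.04 [0.5453 0.2555 0.1804] tipz 0.0963 F [-1.4 -0.9  7.8]
```

Run:
```python
from h import *
print(manip.servo_line(W(-.035,.045,.085),feed=.03,force_limit=15)); st()
manip.wait(.2); st()
manip.servo_line(W(-.035,.045,.20),feed=.15); st()
manip.servo_line(W(-.17,0.0,.20),feed=.15); st()
shot("scene","scene2"); shot("top","top2")
a=cv2.imread("pics/scene2.png")[190:360,250:420]; b=cv2.imread("pics/top2.png")[155:275,100:225]
cv2.imwrite("pics/z2.png",np.hstack([cv2.resize(a,(400,400)),cv2.resize(b,(400,400))]))
```

```text
True
5.4 [0.5453 0.2556 0.1804] tipz 0.0963 F [-1.3 -1.   6.8]
5.6 [0.5452 0.2555 0.1804] tipz 0.0963 F [-0.3 -0.5  6.2]
6.44 [0.545  0.2553 0.2828] tipz 0.1987 F [ 0.6  0.1 -1.3]
7.54 [0.4146 0.2014 0.2841] tipz 0.2 F [ 0.8  0.3 -0. ]
```

View pics/z2.png

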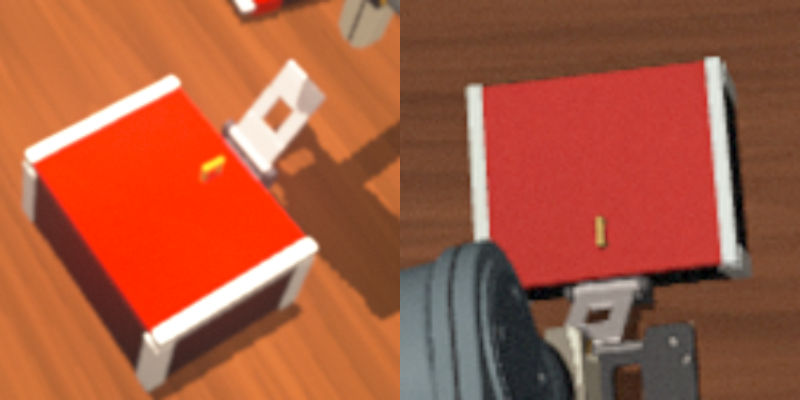

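The lid lies flush and shut. The hasp still stands out in front, and the catch top is at about (162,224) in the top view. I'll check that against the predicted catch position, then swing the hasp.

```bash
cat > sw.py <<'E'
from h import *
im=cv2.cvtColor(cv2.imread("pics/top2.png"),cv2.COLOR_BGR2HSV)[210:240,140:180]
m=cv2.inRange(im,(15,90,90),(35,255,255)); ys,xs=np.nonzero(m); p=(140+xs.mean(),210+ys.mean())
g=plane("top",p,.115); w=W(-.044,0,.115)[:2]; print(p,len(xs),"catch",g,"pred",w)
if np.linalg.norm(g-w)>.006: raise SystemExit("mismatch")
y=0.0
print(manip.servo_line(W(-.17,y,.15),feed=.15)); 
def pt(phi,r,over=.0):
    cx=-.084+r*np.cos(phi)-(.002-over)*np.sin(phi); cz=.101+r*np.sin(phi)+(.002-over)*np.cos(phi)
    return W(cx-.0075,y,cz)
print(manip.servo_line(W(-.105,y,.155),feed=.10,force_limit=20)); st()
for d in (90,75,60,45,30,15):
    ph=np.radians(d); r=.060+.014*(1-d/90)
    h=manip.servo_line(pt(ph,r),feed=.10,force_limit=20)
    if h: print("stop",d); st(); break
else:
    st(); print(manip.servo_line(W(-.0155,y,.095),feed=.03,force_limit=12)); st()
shot("scene","scene3"); shot("top","top3");shot("wrist","wrist3")
a=cv2.imread("pics/scene3.png")[190:360,250:420]; b=cv2.imread("pics/wrist3.png")
cv2.imwrite("pics/z3.png",np.hstack([cv2.resize(a,(384,384)),b[:,100:]]))
E
python3 sw.py
```

```text
(np.float64(162.13636363636363), np.float64(224.04545454545453)) 22 catch [0.53835744 0.20977385] pred [0.5396047  0.20996641]
False
False
8.93 [0.4784 0.2058 0.239 ] tipz 0.1549 F [ 0.3  0.6 -0.6]
10.82 [0.5605 0.2113 0.2047] tipz 0.1206 F [-0.7  1.5  0. ]
True
11.49 [0.5657 0.2118 0.1872] tipz 0.1031 F [-2.  -0.5  7.3]
```

View pics/z3.png

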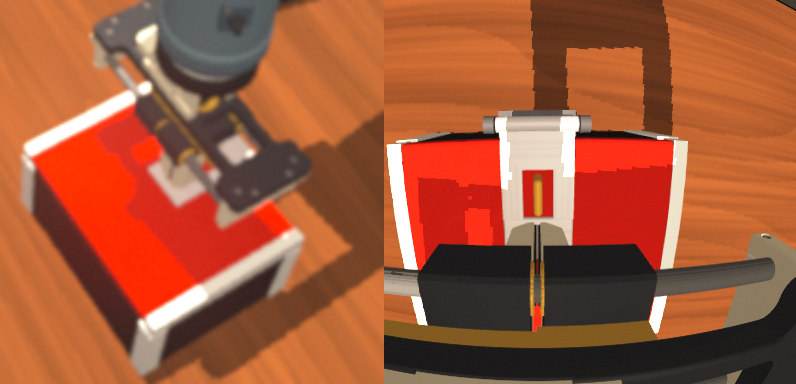

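The hasp is flat with the catch standing in its slot at (538,195), and the fingertip height of 103.1 mm matches the expected 103 mm. I'll back off and check again.

Run:
```python
from h import *
manip.servo_line(W(-.0155,0,.25),feed=.15); 
p=W(-.10,.05,.33); p[:2]=[.35,.42]
manip.move_to(p,ORI); manip.wait(.3); st()
shot("scene","scene4"); shot("top","top4")
a=cv2.imread("pics/scene4.png"); b=cv2.imread("pics/top4.png")[155:275,100:225]
cv2.imwrite("pics/z4.png",np.hstack([cv2.resize(a[190:360,250:420],(400,400)),cv2.resize(b,(400,400))]))
```

```text
14.27 [0.3508 0.4195 0.4137] tipz 0.3296 F [-0.  -0.3 -0.3]
```

View pics/z4.png

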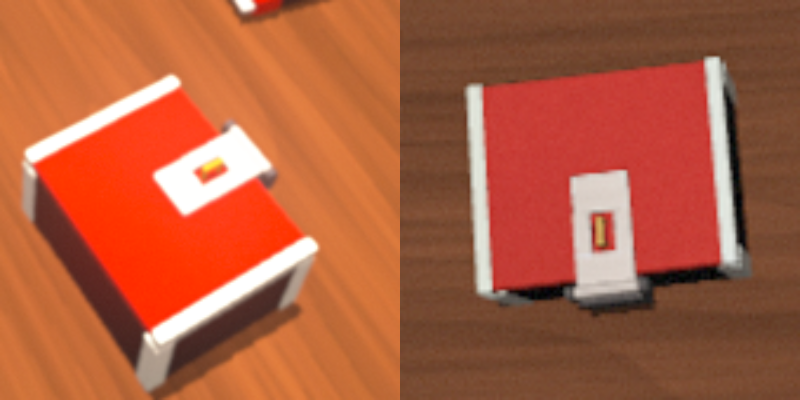

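View pics/scene4.png

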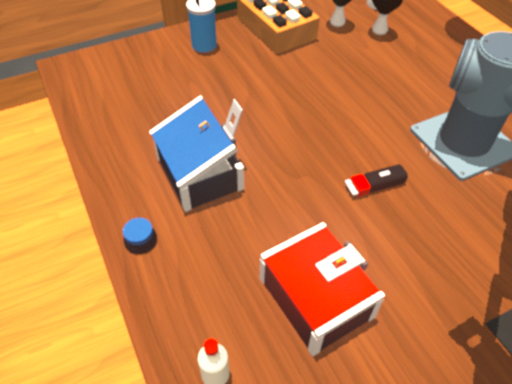

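The lid is shut and the hasp lies flat over the catch, at about (340,262) in the scene view. The blue case looks unchanged at (198,150), and the arm is clear of everything.

```bash
python3 -c "
from workcell import manip
print(manip.sign_off())"
```

```text
the job is handed in; nothing more can be done
None
```

The red clipper case is shut and its hasp lies flat on the lid, with the catch standing up through the slot. I handed the job in at about 14 s on the robot's clock, against the 42 s limit.

- **Lid:** I found the case from the top and scene cameras, then pressed the lid down with closed fingertips. It stopped with the fingertips at 96.3 mm; the lid top should be at 96 mm when shut.
- **Hasp:** I pushed it over from the front and pressed its end tab. It stopped with the fingertips at 103.1 mm; the tab should be at 103 mm when flat. The force reading was about 7 N just after each press stopped.
- **Last pictures:** Taken with the arm backed off, they show the lid flush, the hasp flat with the catch in its slot, and the blue case looking unchanged.
- **Position check:** The catch measured about 1.3 mm from where my case estimate put it, which is within the camera calibration. No check failed or disagreed.

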